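# Load specimen holders into an x-y stage and step them under the pointer

## Task

Pull the stage's carrier fully out toward you by its black knob, then slide every specimen holder lying on the bench, toe first, under the roof of the pocket marked with its own colour until it is fully home. With all of them loaded, move the carrier by its knob so that the white dot of each comes under the fixed brass pointer and keep it there for a good second: first red, then yellow, then blue, leaving out any colour that is missing. Finish with the carrier pulled fully out again and the holders still home in their pockets; do not knock the pointer or disturb the blue and the brown bottle beside the holders.

Things in the scene. Friction and masses are not known exactly. Their poses are not given: they have to be found in the camera images.
- red_holder: loose holder (may be absent), 0.12 kg: aluminium plate 90 (x) x 44 (y) x 8 mm with a red upright grip fin 24 (x) x 16 (y) mm, centred 28 mm to -x of the plate's middle, top 34 mm above the underside; white dot 12 mm wide on a black patch. Origin: centre of the underside; +x points from the fin to the free end (toe, 45 mm from the origin), z up
- red_dot (a point): centre of the white dot on top of the red holder, 4 mm to +x of its middle, 9 mm above its underside. Absent with its holder
- seat_red (a point): where the red holder's origin is when fully home in the pocket with the red spot on its roof; axes as the seated holder's: +x into the pocket (away from the robot), z up; on the carrier's deck, 30 mm above the bench. Stop face 46 mm to +x, roof edge 20 mm to +x of this point; the deck lies free for 130 mm to -x but for the knob
- yellow_holder: loose holder (may be absent), 0.12 kg: aluminium plate 90 (x) x 44 (y) x 8 mm with a yellow upright grip fin 24 (x) x 16 (y) mm, centred 28 mm to -x of the plate's middle, top 34 mm above the underside; white dot 12 mm wide on a black patch. Origin: centre of the underside; +x points from the fin to the free end (toe, 45 mm from the origin), z up
- yellow_dot (a point): centre of the white dot on top of the yellow holder, 4 mm to +x of its middle, 9 mm above its underside. Absent with its holder
- seat_yellow (a point): where the yellow holder's origin is when fully home in the pocket with the yellow spot on its roof; axes as the seated holder's: +x into the pocket (away from the robot), z up; on the carrier's deck, 30 mm above the bench. Stop face 46 mm to +x, roof edge 20 mm to +x of this point; the deck lies free for 130 mm to -x but for the knob
- blue_holder: loose holder (may be absent), 0.12 kg: aluminium plate 90 (x) x 44 (y) x 8 mm with a blue upright grip fin 24 (x) x 16 (y) mm, centred 28 mm to -x of the plate's middle, top 34 mm above the underside; white dot 12 mm wide on a black patch. Origin: centre of the underside; +x points from the fin to the free end (toe, 45 mm from the origin), z up
- blue_dot (a point): centre of the white dot on top of the blue holder, 4 mm to +x of its middle, 9 mm above its underside. Absent with its holder
- seat_blue (a point): where the blue holder's origin is when fully home in the pocket with the blue spot on its roof; axes as the seated holder's: +x into the pocket (away from the robot), z up; on the carrier's deck, 30 mm above the bench. Stop face 46 mm to +x, roof edge 20 mm to +x of this point; the deck lies free for 130 mm to -x but for the knob
- stage: fixed base of the x-y stage. Its carrier has three dark steel pockets side by side, 75 mm apart in y (red left, yellow, blue right), open to -x: cheeks 48 mm apart with mouths flared 10 mm out from the roof edge, roof 12 mm over the deck (its top 18 mm), 26 mm deep. The toe must slide in level. Origin: on the bench below seat_yellow at joints 0 (within 2 mm); x, y along the slides
- knob_top (a point): centre of the top of the black upright knob (20 mm diameter, 45 mm high) fixed on the carrier's deck at its near edge, 116 mm to -x of seat_yellow, 75 mm above the bench; hold it to slide the carrier in x and y
- pointer_tip (a point): downward tip of the fixed brass pointer (10 mm rod), 70 mm above the bench; a steel arm at 165 mm height carries it from a column 120 mm behind (+x). Seated holders and their fins (top 64 mm above the bench) pass under it
- x_slide (a joint): carrier's position (m) along the stage's x: 0 = fully out toward the robot, at its stop (loading position), 0.12 = fully in; stays where left, about 4 N friction. The pointer stands 78 to 94 mm to +x of the middle seat's place at 0, so dots come under it only when the carrier is pushed in
- y_slide (a joint): carrier's position (m) along the stage's y (to the left, the seats' +y), -0.105 to 0.105, 0 = middle; stays where left, about 4 N friction
- blue_bottle: bystander: blue tablet bottle with white cap, 40 mm diameter, 78 mm high, loose; origin in its underside
- brown_bottle: bystander: brown dropper bottle, 45 mm diameter, 114 mm high, loose; origin in its underside
- pointer: the pointer's fixed stand; origin on the bench straight under the pointer's tip, +x toward its column
There are look-alikes about, which are no part of the job. What is shaped like the blue_holder but turquoise is not meant.

How it is judged:
By the outcome, as a careful person would: the job done as asked, in the order asked, and still so for the second after the job is handed in, with the robot touching nothing.
Of red_holder, yellow_holder, blue_holder only 2 to 3 are there at a start; the rules pass over those that are not, and their reading is None.
At some moment in a run one of red_holder, yellow_holder, blue_holder may be knocked a few centimetres aside while the robot is not near it.
Once in a run the grip may slacken for a moment while it holds something.
It also fails if it takes over 210 s, if anything falls off the work surface, if the arm or the gripper's body presses on something with over 40 N, if the wrist force passes 120 N, or if a joint passes its speed limit or range.

## Robot

A 6-joint arm with a two-finger parallel gripper is mounted at the origin on a cart in front of the work surface, level with it; the furniture and walls round the work are solid. World frame = base frame: x ahead of the robot, y to its left, z up, the work surface at z = 0. Lengths are in m, angles in rad, forces in N, time in s.
With the tool pointing down it reaches from about 0.35 to 0.975 m from the base axis. Payload 4.9 kg.
Tool frame: the origin (TCP) lies midway between the tips of the shut fingers; the grasp point (between the pads) lies 19 mm behind it; z points along the fingers, y is the line along which they close (so a half turn about z gives the same grasp; the last joint's range is limited). The gripper opens to 85 mm and grips with 20 to 120 N. Pads are 22 mm wide; open, the fingers measure 114 mm over their backs; the gripper's body (76 mm by 85 mm) begins 54 mm behind the grasp point. The pads swing forward as they close: fully open they stand 13 mm farther back than shut.
Start: joints at [1.123, 0.053, 1.613, -0, 1.476, -0.119], TCP at [0.202, 0.592, 0.231] pointing down, gripper open.
Joint ranges: [-3.01, 3.01], [-1.01, 2.22], [0.06, 2.58], [-1.02, 4.17], [0.09, 2.62], [-3.14, 3.14]. Speed limits (rad/s): [2.57, 2.57, 3.14, 3.14, 3.14, 3.14].

## Interface

Orientations are given as a rotation vector (axis times angle).
In Python, from station import ctrl gives the robot as it stands. The module is installed in compiled form; this text tells all that it offers.
- The arm moves only by the shell command python3 -m handwheel 'ROWS' [OPENING] [FORCE]. ROWS is JSON, a list of rows, each a list of 2 entries, a list of its own where there are three numbers: the shift along the tool's x, y, z in cm, then the turn, a rotation vector about the tool's x, y, z in rad. In form: [[[tx, ty, tz], [ax, ay, az]], ...]. A call has 1 to 5 rows; each row is the pose to reach, as a shift and turn from the pose commanded when the call began, along the tool's axes at that moment; what a row does not reach only later rows make up. A row lasts 1/8 s, in which the tool goes at most 62.5 mm and 10.7 degrees, less where a joint would pass 70% of its speed; a pose out of reach is approached as far as the arm can. A call with a gripper value outside its range is refused whole. OPENING is the gripper's target within -1 to 1 (shut at 1, half-way at 0, fully open at -1), set as the call begins (- or left out, the last holds). The fingers move at their own pace and stop on an object; FORCE is the grip in N (left out, the last holds). Time passes only in rows, so rows that repeat a pose let the fingers close. It gives the time, the measured TCP pose, the force, the opening and the grip force at its end, in the units of the state.
- ctrl.get_obs(): the state, without advancing time (a new reading comes with each control period).
- ctrl.get_image(name): name is "side" or "top"; returns the picture (384x512x3 uint8, blue, green, red); there is no depth.
- ctrl.calibration(name): a dict with "fx", "fy", "cx", "cy" (pixels), "R" (3x3) and "t" (3): a world point X has camera coordinates R X + t. Camera axes: x right, y down, z forward; pixel columns grow to the right and rows downward; lengths in m; the calibration is good to about 2 mm. A picture is of the moment at which its call begins. calibration takes no time and is no camera call.
- ctrl.finish_job(): hands the job in; it is judged then, once.
Trained networks look in the newest picture that a camera, given by its name, has taken for a name from the list of things; names that differ only in an ending like _2 or _b are one class to them, and where a whole thing is asked for, a point or a joint stands for the part that bears it (a point fixed in the world has none). Each returns a list of dicts, best first, with "score" (0 to 1); they miss things now and then, are a little off and sometimes report something else, mostly with a low value. They report only what shows in the picture. A call takes as long as a camera call. They do not tell look-alikes from the thing itself.
- ctrl.look_for(camera, query): "position" ([column, row] in pixels, amid what is visible of it).
- ctrl.landmark_of(camera, query): "position" ([column, row] in pixels: a listed point, or the origin of a listed thing).
The state is a dict: "t": time; "q": joint angles; "dq": joint speeds; "effort": joint torques, N m; "tool_pos": TCP position; "tool_rot": TCP orientation; "contact_force": force on the tool from outside, world axes, zero at the start; "wrist_torque": the same for the moment, N m; "opening": finger opening in m; "grip_force": force on a finger pad.
Only numpy, scipy, OpenCV 4.12 (cv2) and the standard library are available. Lean on these libraries where they do the work, as an engineer would, in place of code of your own. Each camera call takes 0.05 s, during which the arm holds its last target. There are 200 camera calls.

## Working session

There is one attempt and no reset: what is moved stays moved. The work goes in short steps, Python scripts to look and compute and a shell command to move; the robot and the scene stay as the last step left them, time stands still between calls to the robot, and variables do not carry over. Pictures are saved under pics/ and viewed, at most 14 in all, crops included, and the job is handed in when it is done.

```bash
mkdir -p pics; cat > h.py <<'E'
import numpy as np, cv2
from scipy.spatial.transform import Rotation as Ro
from station import ctrl
def ray(cam,p):
    c=ctrl.calibration(cam);R=np.array(c["R"]);t=np.array(c["t"])
    d=R.T@np.array([(p[0]-c["cx"])/c["fx"],(p[1]-c["cy"])/c["fy"],1.]);return -R.T@t,d
def onz(cam,p,z):
    o,d=ray(cam,p);return o+d*(z-o[2])/d[2]
def proj(cam,X):
    c=ctrl.calibration(cam);v=np.array(c["R"])@np.array(X)+np.array(c["t"])
    return np.array([c["fx"]*v[0]/v[2]+c["cx"],c["fy"]*v[1]/v[2]+c["cy"]])
def go(target,yaw=None):
    """shift in tool cm to world target from measured"""
    o=ctrl.get_obs();R=Ro.from_rotvec(o["tool_rot"]).as_matrix()
    return np.round(R.T@(np.array(target)-o["tool_pos"])*100,2)
E
cat > a.py <<'E'
from h import *
np.set_printoptions(precision=4,suppress=True)
o=ctrl.get_obs();print(o["t"],o["tool_pos"],Ro.from_rotvec(o["tool_rot"]).as_matrix())
Z=dict(red_holder=0,yellow_holder=0,blue_holder=0,red_dot=.009,yellow_dot=.009,blue_dot=.009,seat_red=.03,seat_yellow=.03,seat_blue=.03,knob_top=.075,pointer_tip=.07,blue_bottle=0,brown_bottle=0)
for cam in("top","side"):
    im=ctrl.get_image(cam);cv2.imwrite(f"pics/{cam}0.png",im);c=ctrl.calibration(cam)
    print(cam,c["fx"],-np.array(c["R"]).T@c["t"])
    for n,z in Z.items():
        for r in ctrl.landmark_of(cam,n)[:2]: print(n,round(r["score"],2),np.round(r["position"],1),onz(cam,r["position"],z)[:2])
E
python3 a.py
```

```text
0.0 [0.2016 0.591  0.2301] [[-0.9464  0.3229 -0.0009]
 [ 0.3229  0.9464 -0.0018]
 [ 0.0003 -0.002  -1.    ]]
top 375.9778850174155 [ 0.3138 -0.1475  1.1335]
red_holder 0.83 [277.  203.9] [ 0.528  -0.2267]
yellow_holder 0.45 [279.6 205.8] [ 0.5229 -0.235 ]
yellow_holder 0.34 [174.8 163.2] [0.6253 0.1027]
blue_holder 0.88 [285.3 240.1] [ 0.4205 -0.2604]
blue_holder 0.77 [242.3 238.3] [ 0.4129 -0.1315]
red_dot 0.93 [279.8 204.1] [ 0.5265 -0.2345]
blue_dot 0.71 [286.6 238.4] [ 0.425 -0.263]
blue_dot 0.58 [243.  238.2] [ 0.4127 -0.1337]
seat_red 0.43 [286.  236.7] [ 0.4277 -0.2587]
seat_red 0.26 [196.8 161.1] [0.6303 0.0301]
seat_yellow 0.71 [174.6 160.9] [0.6242 0.0977]
seat_blue 0.95 [196.1 163. ] [0.6241 0.0315]
knob_top 0.85 [163.5 200.9] [0.4901 0.1029]
pointer_tip 0.81 [163.2 148.1] [0.6488 0.128 ]
blue_bottle 0.67 [319.  177.1] [ 0.6253 -0.3496]
brown_bottle 0.65 [278.3 203.2] [ 0.5305 -0.2304]
brown_bottle 0.58 [365.9 172.2] [ 0.6556 -0.4941]
side 386.2913858349055 [ 0.5081 -1.1313  0.5127]
red_holder 0.78 [257.4 240.3] [ 0.5343 -0.2189]
blue_holder 0.88 [212.2 248.7] [ 0.4158 -0.2578]
blue_holder 0.55 [213.8 248.5] [ 0.4199 -0.257 ]
red_dot 0.82 [257.2 242.6] [ 0.5329 -0.2471]
blue_dot 0.78 [216.6 248.2] [ 0.4285 -0.2711]
blue_dot 0.78 [213.2 219.6] [ 0.4078 -0.1056]
seat_red 0.97 [272.1 179.5] [0.6002 0.1671]
seat_yellow 0.95 [275.  185.2] [0.6063 0.1101]
seat_yellow 0.51 [285.6 172.3] [0.6563 0.242 ]
seat_blue 0.56 [279.5 195.1] [0.6142 0.0209]
pointer_tip 0.65 [285.4 169.4] [0.6464 0.1591]
blue_bottle 0.81 [296.6 264.8] [ 0.6243 -0.342 ]
brown_bottle 0.75 [315.5 303.7] [ 0.6445 -0.4874]
brown_bottle 0.38 [254.3 242.1] [ 0.5257 -0.2282]
```

```bash
python3 - <<'E'
import cv2
a=cv2.imread("pics/top0.png")[110:300,120:390];b=cv2.imread("pics/side0.png")[120:310,180:450]
cv2.imwrite("pics/top0c.png",cv2.resize(a,(800,563),interpolation=cv2.INTER_CUBIC))
cv2.imwrite("pics/side0c.png",cv2.resize(b,(800,563),interpolation=cv2.INTER_CUBIC))
E
```

```text
(no output)
```

View pics/top0c.png

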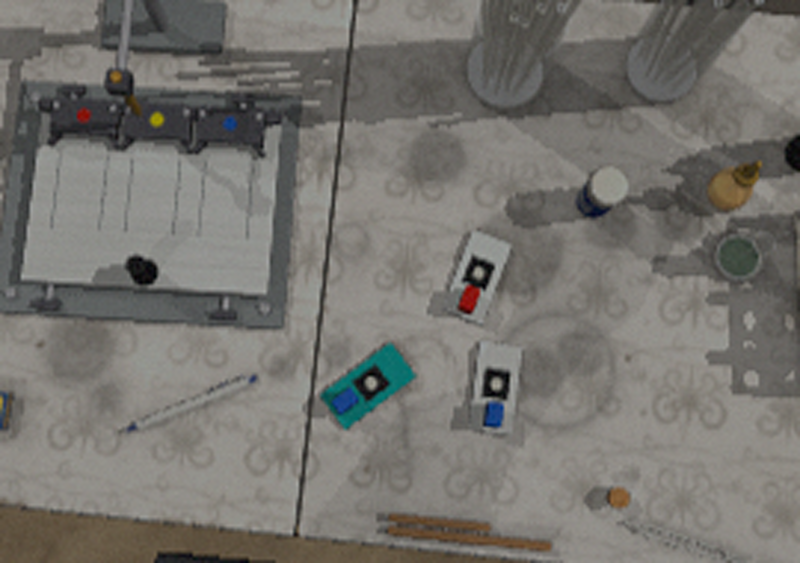

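View pics/side0c.png

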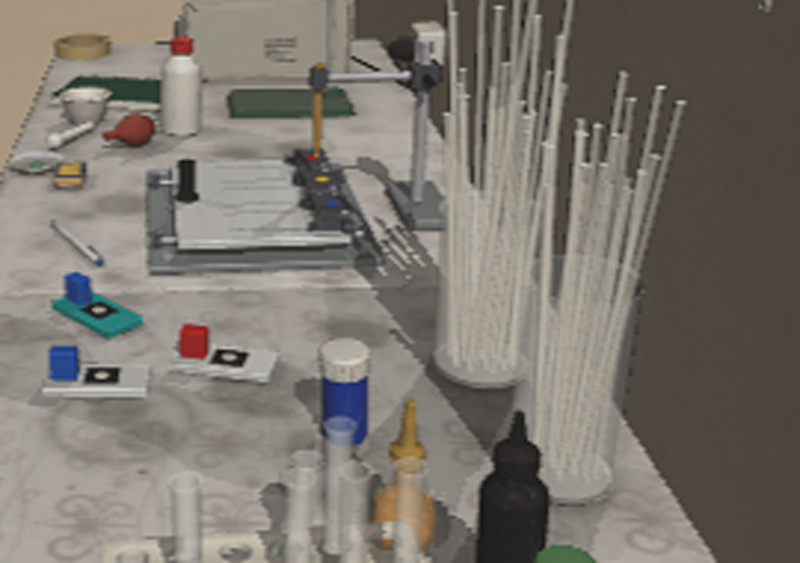

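The pictures show a red holder (top px ~280,204) and a blue holder (~287,239). The one at ~243,238 is turquoise, so it is a look-alike, and there is no yellow holder. The knob is at ~165,200 and the pocket spots run red, yellow, blue from left to right. Next I'll measure with colour blobs.

```bash
cat >> h.py <<'E'
def blobs(im,kind,lo=3):
    h=cv2.cvtColor(im,cv2.COLOR_BGR2HSV);H,S,V=h[...,0],h[...,1],h[...,2]
    m={"red":((H<8)|(H>172))&(S>150)&(V>70),"yellow":(H>22)&(H<34)&(S>140)&(V>90),"blue":(H>105)&(H<125)&(S>140)&(V>70)}[kind]
    n,_,st,c=cv2.connectedComponentsWithStats(m.astype(np.uint8))
    return [(np.round(c[i],1),st[i,4]) for i in range(1,n) if st[i,4]>=lo]
def tri(p,q):
    a,d=ray("top",p);b,e=ray("side",q);A=np.c_[d,-e];s=np.linalg.lstsq(A,b-a,rcond=None)[0]
    return (a+d*s[0]+b+e*s[1])/2, np.linalg.norm(a+d*s[0]-b-e*s[1])
E
python3 - <<'E'
from h import *
for cam in("top","side"):
    im=cv2.imread(f"pics/{cam}0.png")
    for k in("red","yellow","blue"):
        for c,a in blobs(im,k):
            if 110<c[1]<300: print(cam,k,c,a,"z48",onz(cam,c,.048)[:2].round(3),"z34",onz(cam,c,.034)[:2].round(3),"z22",onz(cam,c,.022)[:2].round(3))
E
```

```text
top red [147.9 148.3] 16 z48 [0.65 0.18] z34 [0.655 0.184] z22 [0.659 0.188]
top red [ 36.3 185.1] 105 z48 [0.504 0.492] z34 [0.507 0.5  ] z22 [0.509 0.507]
top red [278.1 210.1] 42 z48 [ 0.501 -0.228] z34 [ 0.503 -0.229] z22 [ 0.505 -0.23 ]
top red [ 74.5 218.8] 85 z48 [0.416 0.359] z34 [0.418 0.366] z22 [0.419 0.372]
top yellow [172.5 150. ] 16 z48 [0.653 0.105] z34 [0.657 0.108] z22 [0.661 0.111]
top yellow [112.7 248.3] 79 z48 [0.343 0.234] z34 [0.344 0.239] z22 [0.344 0.243]
top blue [197.2 151.4] 16 z48 [0.656 0.03 ] z34 [0.66  0.032] z22 [0.664 0.034]
top blue [236.  244.8] 40 z48 [ 0.388 -0.116] z34 [ 0.389 -0.116] z22 [ 0.39  -0.115]
top blue [105. 245.] 3 z48 [0.35  0.258] z34 [0.351 0.263] z22 [0.351 0.267]
top blue [286.5 249.6] 40 z48 [ 0.389 -0.261] z34 [ 0.39  -0.263] z22 [ 0.391 -0.264]
top blue [104.  250.5] 4 z48 [0.335 0.258] z34 [0.335 0.263] z22 [0.335 0.267]
side red [ 38.5 111. ] 4 z48 [-0.903  1.552] z34 [-0.945  1.632] z22 [-0.982  1.702]
side red [  9.6 128.1] 271 z48 [-0.805  1.023] z34 [-0.844  1.087] z22 [-0.878  1.143]
side red [ 23.  115.2] 55 z48 [-0.9
[... 4510 characters left out ...]
8] z22 [ 0.008 -0.123]
side red [ 80.2 220.4] 5 z48 [ 0.051 -0.173] z34 [ 0.037 -0.144] z22 [ 0.026 -0.119]
side red [ 88.8 222.2] 4 z48 [ 0.079 -0.185] z34 [ 0.066 -0.156] z22 [ 0.055 -0.132]
side red [245.1 234.8] 93 z48 [ 0.502 -0.275] z34 [ 0.502 -0.249] z22 [ 0.502 -0.227]
side yellow [288.5 180. ] 4 z48 [0.653 0.111] z34 [0.657 0.148] z22 [0.661 0.18 ]
side blue [291.5 188. ] 4 z48 [0.654 0.036] z34 [0.659 0.071] z22 [0.662 0.101]
side blue [206. 217.] 69 z48 [ 0.394 -0.168] z34 [ 0.391 -0.139] z22 [ 0.388 -0.114]
side blue [201.2 241.9] 95 z48 [ 0.395 -0.306] z34 [ 0.392 -0.281] z22 [ 0.389 -0.26 ]
side blue [296.8 255.5] 179 z48 [ 0.619 -0.378] z34 [ 0.622 -0.355] z22 [ 0.625 -0.336]
```

```bash
python3 - <<'E'
from h import *
im=cv2.imread("pics/top0.png");g=im.max(2)
s=g[190:212,150:185];m=(s<60).astype(np.uint8);n,_,st,c=cv2.connectedComponentsWithStats(m);print([(c[i]+[150,190],st[i]) for i in range(1,n) if st[i,4]>4])
im=cv2.imread("pics/side0.png");g=im.max(2)
s=g[165:195,230:260];m=(s<60).astype(np.uint8);n,_,st,c=cv2.connectedComponentsWithStats(m);print([(c[i]+[230,165],st[i]) for i in range(1,n) if st[i,4]>4])
# white dots
for X in ((.49,.103,.075),(.504,.099,.075),(.49,.103,.03),(.504,.099,.03)): print(X,proj("top",X),proj("side",X))
print(go((.497,.101,.17)))
E
```

```text
[(array([167.47222222, 201.05555556]), array([13,  7, 10,  9, 72], dtype=int32)), (array([155., 207.]), array([ 3, 17,  5,  1,  5], dtype=int32)), (array([172., 208.]), array([17, 18, 11,  1, 11], dtype=int32)), (array([181.14285714, 208.85714286]), array([29, 18,  6,  2,  7], dtype=int32))]
[(array([242.46153846, 181.09230769]), array([ 9,  9,  8, 14, 65], dtype=int32))]
(0.49, 0.103, 0.075) [163.45400247 200.92781519] [240.96065715 174.24899073]
(0.504, 0.099, 0.075) [165.53581391 196.2988507 ] [245.10027306 174.56442051]
(0.49, 0.103, 0.03) [166.62645175 203.73282443] [241.279659   186.62564514]
(0.504, 0.099, 0.03) [168.61881492 199.27797901] [245.36673828 186.96990517]
[-43.78 -36.89   6.13]
```

```bash
python3 -m handwheel '[[[-8.7,-7.4,1],[0,0,-0.18]],[[-17.5,-14.8,2],[0,0,-0.368]],[[-26.2,-22.2,3],[0,0,-0.368]],[[-34,-30,4.5],[0,0,-0.368]],[[-41,-36,6],[0,0,-0.368]]]' -1 40
python3 -m handwheel '[[[0,0,0],[0,0,0]],[[0,0,0],[0,0,0]]]'
cat > look.py <<'E'
from h import *
import sys
np.set_printoptions(precision=4,suppress=True)
o=ctrl.get_obs();print(o["t"],o["tool_pos"],"ydir",np.degrees(np.arctan2(*Ro.from_rotvec(o["tool_rot"]).as_matrix()[1::-1,1])),"F",o["contact_force"],o["opening"],o["grip_force"])
tag=sys.argv[1]
for cam in("top","side"):
    im=ctrl.get_image(cam);cv2.imwrite(f"pics/{cam}{tag}.png",im)
    for n in sys.argv[2:]:
        n,z=n.split(":")
        for r in ctrl.landmark_of(cam,n)[:1]: print(cam,n,round(r["score"],2),np.round(r["position"],1),onz(cam,r["position"],float(z))[:2])
E
python3 look.py 1 knob_top:.075 seat_red:.03 seat_yellow:.03 seat_blue:.03 pointer_tip:.07
```

```text
t: 2.02
tool_pos: [0.3578, 0.3234, 0.2011]
tool_rot: [-0.062, 3.14, 0.001]
contact_force: [0.3, 0.4, 0.4]
opening: 0.0853
grip_force: 0.0
t: 2.28
tool_pos: [0.3571, 0.3252, 0.2012]
tool_rot: [-0.06, 3.141, 0.001]
contact_force: [-0.8, -0.5, 0.5]
opening: 0.0859
grip_force: 0.0
2.275 [0.3571 0.3252 0.2012] ydir 92.20199951829383 F [-0.8173 -0.4737  0.5426] 0.08588123356980705 0.0
top knob_top 0.9 [164.8 199.1] [0.4957 0.0999]
top seat_red 0.91 [146.4 166.2] [0.599  0.1809]
top seat_yellow 0.66 [175.7 163.4] [0.6167 0.0933]
top seat_blue 0.66 [195.6 164.1] [0.6205 0.0325]
top pointer_tip 0.7 [163.4 149.8] [0.6436 0.1266]
side knob_top 0.87 [241.3 173.9] [0.4911 0.1065]
side seat_red 0.97 [272.7 180.1] [0.6019 0.1608]
side seat_yellow 0.7 [275.6 185.4] [0.6082 0.1081]
side seat_blue 0.89 [277.6 196.3] [0.6072 0.0112]
side pointer_tip 0.63 [286. 173.] [0.6446 0.1209]
```

```bash
python3 -c "
from h import *
print(go((.494,.100,.12)),go((.494,.1,.045)))"
```

```text
[-12.81 -23.05   8.08] [-12.81 -23.05  15.58]
```

```bash
python3 -m handwheel '[[[-3,-5,1],[0,0,0]],[[-6,-10,2],[0,0,0]],[[-9,-15,4],[0,0,0]],[[-11,-20,6],[0,0,0]],[[-12.8,-23,8],[0,0,0]]]'
python3 -m handwheel '[[[0,0,1],[0,0,0]],[[0,0,4],[0,0,0]],[[0,0,7.5],[0,0,0]],[[0,0,7.5],[0,0,0]]]'
python3 -m handwheel '[[[0,0,0],[0,0,0]],[[0,0,0],[0,0,0]],[[0,0,0],[0,0,0]],[[0,0,0],[0,0,0]],[[0,0,0],[0,0,0]]]' 1 50
python3 look.py 2 knob_top:.075
```

```text
t: 3.5
tool_pos: [0.4948, 0.098, 0.1205]
tool_rot: [-0.058, 3.14, -0.0]
contact_force: [0.9, 0.9, 0.2]
opening: 0.0852
grip_force: 0.0
t: 4.0
tool_pos: [0.4909, 0.101, 0.0431]
tool_rot: [0.063, -3.134, -0.0]
contact_force: [-0.2, 0.2, 0.4]
opening: 0.0854
grip_force: 0.0
t: 4.62
tool_pos: [0.4947, 0.1, 0.0471]
tool_rot: [-0.062, 3.14, -0.001]
contact_force: [-2.4, -1.4, 5.5]
opening: 0.0175
grip_force: 48.6
4.625 [0.4947 0.1    0.0471] ydir 92.2499068462945 F [-2.4484 -1.3698  5.5411] 0.017459300752259387 48.61840903759003
top knob_top 0.77 [161.  200.5] [0.4905 0.1102]
side knob_top 0.59 [243.4 175.1] [0.4983 0.094 ]
```

```bash
python3 -m handwheel '[[[0.5,0,0],[0,0,0]],[[1.2,0,0],[0,0,0]],[[2,0,0],[0,0,0]],[[2.5,0,0],[0,0,0]],[[2.5,0,0],[0,0,0]]]'
python3 -m handwheel '[[[0.3,0,0],[0,0,0]],[[0.6,0,0],[0,0,0]],[[0.9,0,0],[0,0,0]],[[1.2,0,0],[0,0,0]],[[1.2,0,0],[0,0,0]]]'
python3 look.py 3 knob_top:.075 seat_red:.03 seat_yellow:.03 seat_blue:.03 pointer_tip:.07
```

```text
t: 5.45
tool_pos: [0.4693, 0.099, 0.0471]
tool_rot: [-0.062, 3.139, -0.001]
contact_force: [0.9, -2.0, 7.4]
opening: 0.0179
grip_force: 49.7
t: 6.08
tool_pos: [0.4577, 0.0985, 0.0471]
tool_rot: [-0.062, 3.139, -0.001]
contact_force: [2.3, -2.9, 6.7]
opening: 0.018
grip_force: 49.5
6.075 [0.4577 0.0985 0.0471] ydir 92.25006189462485 F [ 2.3439 -2.947   6.6825] 0.01804251583456567 49.53304946422577
top knob_top 0.93 [163.3 211.9] [0.4585 0.0988]
top seat_red 0.58 [144.7 174.4] [0.5729 0.1821]
top seat_yellow 0.57 [174.5 172.7] [0.5872 0.0929]
top seat_blue 0.98 [195.  175.8] [0.5838 0.0297]
top pointer_tip 0.6 [166.2 150.8] [0.6414 0.1179]
side knob_top 0.77 [234.4 173.9] [0.4677 0.1078]
side seat_red 0.72 [264.4 178.3] [0.5733 0.1811]
side seat_yellow 0.7 [266.1 184.1] [0.5762 0.1224]
side seat_blue 0.59 [268.4 194. ] [0.5789 0.0321]
side pointer_tip 0.74 [286.  171.8] [0.6459 0.1333]
```

```bash
python3 -m handwheel '[[[0.3,0,0],[0,0,0]],[[0.6,0,0],[0,0,0]],[[0.8,0,0],[0,0,0]],[[0.8,0,0],[0,0,0]]]'
python3 -m handwheel '[[[0.2,0,0],[0,0,0]],[[0.4,0,0],[0,0,0]],[[0.5,0,0],[0,0,0]],[[0.5,0,0],[0,0,0]]]'
python3 -m handwheel '[[[0.2,0,0],[0,0,0]],[[0.4,0,0],[0,0,0]],[[0.5,0,0],[0,0,0]],[[0.5,0,0],[0,0,0]]]'
```

```text
t: 7.18
tool_pos: [0.4498, 0.0982, 0.0471]
tool_rot: [-0.062, 3.138, -0.001]
contact_force: [3.2, -2.4, 5.9]
opening: 0.0181
grip_force: 49.4
t: 7.68
tool_pos: [0.445, 0.098, 0.0471]
tool_rot: [-0.062, 3.138, -0.001]
contact_force: [2.2, -3.0, 6.3]
opening: 0.0179
grip_force: 49.4
t: 8.18
tool_pos: [0.44, 0.0979, 0.0471]
tool_rot: [-0.062, 3.138, -0.001]
contact_force: [3.0, -3.1, 5.2]
opening: 0.0177
grip_force: 49.4
```

```bash
python3 -m handwheel '[[[0.2,0,0],[0,0,0]],[[0.4,0,0],[0,0,0]],[[0.5,0,0],[0,0,0]],[[0.5,0,0],[0,0,0]]]'
python3 -m handwheel '[[[0.2,0,0],[0,0,0]],[[0.4,0,0],[0,0,0]],[[0.5,0,0],[0,0,0]],[[0.5,0,0],[0,0,0]]]'
```

```text
t: 8.68
tool_pos: [0.4389, 0.0978, 0.0473]
tool_rot: [-0.061, 3.127, 0.0]
contact_force: [20.4, -0.8, -9.4]
opening: 0.0177
grip_force: 49.0
t: 9.18
tool_pos: [0.4384, 0.0978, 0.0477]
tool_rot: [-0.059, 3.113, 0.002]
contact_force: [39.9, 0.2, -25.5]
opening: 0.0174
grip_force: 49.6
```

```bash
python3 look.py 4 knob_top:.075 seat_red:.03 seat_yellow:.03 seat_blue:.03
python3 - <<'E'
from h import *
for cam in("top","side"):
    im=cv2.imread(f"pics/{cam}4.png")
    for k in("red","yellow","blue"):
        for c,a in blobs(im,k):
            X=onz(cam,c,.048)
            if .58<X[0]<.68 and -.1<X[1]<.25: print(cam,k,c,a,X)
E
```

```text
9.175 [0.4384 0.0978 0.0477] ydir 92.16558038499392 F [ 39.9033   0.2173 -25.458 ] 0.017407652689168905 49.55909729003906
top knob_top 0.97 [161.4 217.8] [0.4412 0.1018]
top seat_red 0.75 [144.7 180.9] [0.5528 0.179 ]
top seat_yellow 0.84 [171.5 181.4] [0.5594 0.0981]
top seat_blue 0.97 [195.8 183.1] [0.5614 0.0244]
side knob_top 0.81 [226.7 175.2] [0.442  0.0962]
side seat_red 0.82 [261.3 179.5] [0.5615 0.1693]
side seat_yellow 0.85 [257.9 187.2] [0.5467 0.0945]
side seat_blue 0.56 [262.4 197.3] [0.5581 0.0056]
top red [145.  166.4] 17 [0.59329665 0.17966659 0.048     ]
top yellow [169.9 167.6] 17 [0.59702505 0.10483736 0.048     ]
top blue [194.8 169. ] 19 [0.60013186 0.03005258 0.048     ]
side red [269.5 173. ] 4 [0.59202366 0.18660092 0.048     ]
side yellow [271.7 180.4] 7 [0.59479493 0.1098873  0.048     ]
side blue [274.4 188.2] 5 [0.59866448 0.03696819 0.048     ]
```

```bash
python3 -m handwheel '[[[-0.6,0,0],[0,0,0]],[[-0.8,0,0],[0,0,0]],[[-0.8,0,0],[0,0,0]]]'
python3 -m handwheel '[[[0,0,0],[0,0,0]],[[0,0,0],[0,0,0]],[[0,0,0],[0,0,0]],[[0,0,0],[0,0,0]]]' -1
python3 -m handwheel '[[[0,0,-4],[0,0,0]],[[0,0,-10],[0,0,0]],[[0,-5,-13],[0,0,0]],[[-2,-11,-13],[0,0,0]],[[-4,-16,-13],[0,0,0]]]'
cat > dots.py <<'E'
from h import *
import sys
np.set_printoptions(precision=4,suppress=True)
from station import ctrl
def holders(tag,z0=0.):
    for cam in("top","side"):
        im=ctrl.get_image(cam);cv2.imwrite(f"pics/{cam}{tag}.png",im)
        g=im.max(2).astype(np.uint8)
        m=(g<70).astype(np.uint8);cs,hi=cv2.findContours(m,cv2.RETR_CCOMP,cv2.CHAIN_APPROX_NONE)
        D=[]
        for i,c in enumerate(cs):
            if hi[0][i][3]>=0:
                M=cv2.moments(c)
                if 2<M["m00"]<60: D.append(np.array([M["m10"]/M["m00"],M["m01"]/M["m00"]]))
        D=[(d,onz(cam,d,z0+.009)) for d in D]
        for k in("red","blue"):
            for c,a in blobs(im,k,20):
                F=onz(cam,c,z0+(.034 if cam=="top" else .025))
                for d,X in D:
                    v=X-F;L=np.hypot(*v[:2])
                    if .015<L<.05: print(cam,k,"fin",c,F[:2],"dot",d,X[:2],"L",L.round(4),"yaw",np.degrees(np.arctan2(v[1],v[0])).round(1))
if __name__=="__main__": holders(sys.argv[1],float(sys.argv[2]) if len(sys.argv)>2 else 0)
E
python3 dots.py 5; python3 look.py 5b red_dot:.009 blue_dot:.009 red_holder:0 blue_holder:0
```

```text
t: 10.05
tool_pos: [0.4383, 0.0978, 0.0473]
tool_rot: [-0.061, 3.138, -0.001]
contact_force: [3.4, -3.2, 7.6]
opening: 0.0174
grip_force: 53.2
t: 10.55
tool_pos: [0.4363, 0.0981, 0.0453]
tool_rot: [0.062, -3.14, -0.0]
contact_force: [0.1, 0.4, 0.6]
opening: 0.0854
grip_force: 0.0
t: 11.18
tool_pos: [0.4838, -0.062, 0.1769]
tool_rot: [-0.062, 3.139, -0.001]
contact_force: [0.9, 0.9, -0.2]
opening: 0.0858
grip_force: 0.0
top red fin [278.1 210.2] [ 0.503  -0.2291] dot [281.1136 201.6515] [ 0.5344 -0.2379] L 0.0327 yaw -15.7
top blue fin [236.  244.9] [ 0.3892 -0.1157] dot [244.8077 239.    ] [ 0.4108 -0.1393] L 0.032 yaw -47.4
top blue fin [286.4 249.6] [ 0.3903 -0.2623] dot [287.1923 239.    ] [ 0.4234 -0.2649] L 0.0332 yaw -4.4
side red fin [245.1 234.8] [ 0.5017 -0.2326] dot [256.6491 240.    ] [ 0.5319 -0.2332] L 0.0302 yaw -1.1
side blue fin [206.1 217. ] [ 0.3892 -0.1201] dot [213. 224.] [ 0.4093 -0.1342] L 0.0246 yaw -34.9
side blue fin [201.1 242. ] [ 0.3895 -0.2658] dot [214.    246.193] [ 0.4211 -0.2607] L 0.0321 yaw 9.1
11.275 [ 0.4844 -0.0642  0.1762] ydir 91.94325275173787 F [0.79   1.3309 0.0579] 0.08538854755088997 0.0
top red_dot 0.31 [169.7 153.5] [0.6525 0.121 ]
top blue_dot 0.94 [244.8 240.7] [ 0.4058 -0.1398]
top red_holder 0.74 [279.6 202.8] [ 0.5322 -0.2343]
top blue_holder 0.9 [285.3 240.6] [ 0.419  -0.2605]
side red_dot 0.57 [254.7 241.1] [ 0.5266 -0.2389]
side blue_dot 0.95 [211.9 247.4] [ 0.4162 -0.2666]
side red_holder 0.73 [255.2 240.4] [ 0.5284 -0.2192]
side blue_holder 0.81 [215.5 227.6] [ 0.4164 -0.1396]
```

```bash
python3 -c "
from h import *
print(go((.503,-.229,.10)),go((.503,-.229,.012)))"
```

```text
[ -1.31 -17.02   7.59] [ -1.31 -17.02  16.39]
```

```bash
python3 -m handwheel '[[[-0.3,-5,1],[0,0,0.15]],[[-0.6,-10,2],[0,0,0.31]],[[-1,-14,4],[0,0,0.31]],[[-1.3,-17,7],[0,0,0.31]],[[-1.3,-17,7.6],[0,0,0.31]]]'
python3 -m handwheel '[[[0,0,0],[0,0,0]],[[0,0,0],[0,0,0]]]'
python3 dots.py 6; python3 -c "
from h import *
print(go((.503,-.229,.012)))"
```

```text
t: 12.4
tool_pos: [0.5016, -0.2301, 0.0975]
tool_rot: [-0.427, -3.109, -0.003]
contact_force: [-0.5, 0.7, -0.7]
opening: 0.0852
grip_force: 0.0
t: 12.65
tool_pos: [0.5036, -0.2289, 0.1011]
tool_rot: [0.422, 3.111, -0.001]
contact_force: [0.1, -0.7, -0.0]
opening: 0.0852
grip_force: 0.0
side red fin [245.1 234.8] [ 0.5017 -0.2326] dot [256.8374 240.0894] [ 0.5324 -0.2337] L 0.0307 yaw -2.0
side blue fin [206. 217.] [ 0.3889 -0.1201] dot [213. 224.] [ 0.4093 -0.1342] L 0.0248 yaw -34.6
side blue fin [201.2 241.9] [ 0.3897 -0.2653] dot [214.    246.193] [ 0.4211 -0.2607] L 0.0318 yaw 8.3
[0.08 0.   8.92]
```

```bash
python3 -m handwheel '[[[0,0,3],[0,0,0]],[[0,0,6],[0,0,0]],[[0,0,8.8],[0,0,0]],[[0,0,8.8],[0,0,0]]]'
python3 -m handwheel '[[[0,0,0],[0,0,0]],[[0,0,0],[0,0,0]],[[0,0,0],[0,0,0]],[[0,0,0],[0,0,0]],[[0,0,0],[0,0,0]]]' 1 60
python3 -m handwheel '[[[0,0,-2],[0,0,0]],[[0,0,-5],[0,0,0]],[[0,0,-8],[0,0,0]],[[0,0,-8],[0,0,0]]]'
python3 dots.py 7
```

```text
t: 13.25
tool_pos: [0.5014, -0.2282, 0.0101]
tool_rot: [-0.422, -3.109, -0.003]
contact_force: [-0.1, -0.2, -0.2]
opening: 0.0857
grip_force: 0.0
t: 13.88
tool_pos: [0.5035, -0.2301, 0.0128]
tool_rot: [0.424, 3.111, -0.001]
contact_force: [-0.8, -0.2, 3.7]
opening: 0.0147
grip_force: 60.8
t: 14.38
tool_pos: [0.5048, -0.2309, 0.0955]
tool_rot: [0.423, 3.107, -0.004]
contact_force: [-0.3, 0.2, -1.0]
opening: 0.0147
grip_force: 60.1
side blue fin [206. 217.] [ 0.3889 -0.1201] dot [213. 224.] [ 0.4093 -0.1342] L 0.0248 yaw -34.6
side blue fin [201.2 241.9] [ 0.3897 -0.2653] dot [214.    246.193] [ 0.4211 -0.2607] L 0.0318 yaw 8.3
```

```bash
python3 -c "
from h import *
print(go((.470,.1757,.15)))"
```

```text
[13.97 38.17 -5.83]
```

```bash
python3 -m handwheel '[[[1,3,-4],[0,0,0]],[[3,8,-5.4],[0,0,-0.1]],[[5,13.5,-5.4],[0,0,-0.2]],[[7,19,-5.4],[0,0,-0.325]],[[9,24.5,-5.4],[0,0,-0.325]]]'
python3 -c "
from h import *
print(go((.470,.1757,.15)),ctrl.get_obs()['opening'])"
```

```text
t: 15.1
tool_pos: [0.48, 0.0323, 0.1438]
tool_rot: [0.085, -3.137, -0.001]
contact_force: [0.6, -0.1, -1.5]
opening: 0.0147
grip_force: 60.1
[ 0.22 14.37 -0.62] 0.014696189355871579
```

```bash
python3 -m handwheel '[[[0.1,5,0],[0,0,0]],[[0.2,10,0],[0,0,0]],[[0.2,14,0],[0,0,0]],[[0.2,14.2,0],[0,0,0]],[[0.2,14.2,0],[0,0,0]]]'
python3 dots.py 8 .13; python3 look.py 8b seat_red:.03 red_dot:.14; python3 -c "
from h import *
print(go((.470,.1757,.055)),ctrl.get_obs()['opening'])"
```

```text
t: 15.72
tool_pos: [0.4711, 0.1717, 0.1443]
tool_rot: [0.086, -3.138, 0.002]
contact_force: [-0.3, -0.3, -0.4]
opening: 0.0148
grip_force: 60.1
top blue fin [236.  244.9] [ 0.3802 -0.1195] dot [244.7211 238.8639] [ 0.4  -0.14] L 0.0284 yaw -46.1
top blue fin [286.4 249.6] [ 0.3812 -0.2487] dot [287.1923 239.    ] [ 0.4108 -0.2513] L 0.0296 yaw -5.0
side blue fin [201.2 241.9] [ 0.4212 -0.4961] dot [213.8095 246.1048] [ 0.4432 -0.4851] L 0.0246 yaw 26.8
15.825 [0.4717 0.1712 0.145 ] ydir 93.03391784525365 F [ 0.6927 -0.123  -1.6393] 0.014523379416919825 60.066261291503906
top seat_red 0.63 [139.6 181. ] [0.551  0.1943]
top red_dot 0.72 [132.2 185.3] [0.5135 0.1783]
side seat_red 0.75 [259.9 177.3] [0.5574 0.1926]
side red_dot 0.44 [243.3 152.5] [0.4993 0.1411]
[0.19 0.42 9.09] 0.01480407249754509
```

```bash
python3 -m handwheel '[[[0.2,0.2,3],[0,0,0.012]],[[0.2,0.4,6],[0,0,0.012]],[[0.2,0.45,8.6],[0,0,0.012]],[[0.2,0.45,9],[0,0,0.012]],[[0.2,0.45,9],[0,0,0.012]]]'
python3 look.py 9 seat_red:.03 red_dot:.052
python3 - <<'E'
import cv2,numpy as np
a=cv2.imread("pics/top9.png")[140:240,110:230];b=cv2.imread("pics/side9.png")[120:220,200:320]
f=lambda i:cv2.resize(i,(400,333),interpolation=cv2.INTER_CUBIC)
cv2.imwrite("pics/c9.png",np.hstack([f(a),f(b)]))
E
```

```text
t: 16.75
tool_pos: [0.4701, 0.1765, 0.0564]
tool_rot: [-0.066, 3.14, 0.0]
contact_force: [-0.1, 0.3, -1.2]
opening: 0.0148
grip_force: 60.1
16.75 [0.4701 0.1765 0.0564] ydir 92.40154982802657 F [-0.0555  0.2916 -1.2151] 0.014763475067372875 60.111554861068726
top seat_red 0.66 [143.8 181.1] [0.552  0.1816]
top red_dot 0.73 [139.4 195.2] [0.5037 0.1813]
side seat_red 0.88 [258.1 179.7] [0.55   0.1679]
side red_dot 0.43 [242.4 173.9] [0.4942 0.1713]
```

View pics/c9.png

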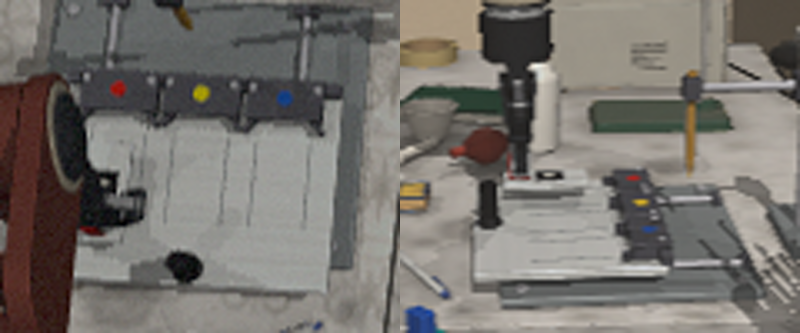

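The left half (top view) shows the gripper over the red lane, with the pocket spots at crop (118,89), (201,93) and (284,98). In the right half the red holder hangs level over the deck, short of the pocket, so I can lower it and slide it in.

```bash
python3 -m handwheel '[[[0,0,0.5],[0,0,0]],[[0,0,1],[0,0,0]],[[0,0,1.2],[0,0,0]],[[0,0,1.3],[0,0,0]],[[0,0,1.3],[0,0,0]]]'
python3 -m handwheel '[[[-0.5,0,0],[0,0,0]],[[-1,0,0],[0,0,0]],[[-1.6,0,0],[0,0,0]],[[-2.2,0,0],[0,0,0]],[[-2.2,0,0],[0,0,0]]]'
```

```text
t: 17.68
tool_pos: [0.4697, 0.1766, 0.0428]
tool_rot: [0.066, -3.141, 0.0]
contact_force: [-0.3, 0.6, -1.5]
opening: 0.0146
grip_force: 60.1
t: 18.3
tool_pos: [0.4923, 0.1775, 0.043]
tool_rot: [-0.066, 3.141, 0.0]
contact_force: [-0.7, -0.8, -1.3]
opening: 0.0151
grip_force: 60.1
```

```bash
python3 -m handwheel '[[[-0.5,0,0],[0,0,0]],[[-1,0,0],[0,0,0]],[[-1.5,0,0],[0,0,0]],[[-2,0,0],[0,0,0]],[[-2,0,0],[0,0,0]]]'
python3 -m handwheel '[[[-0.3,0,0],[0,0,0]],[[-0.6,0,0],[0,0,0]],[[-0.9,0,0],[0,0,0]],[[-1.0,0,0],[0,0,0]],[[-1,0,0],[0,0,0]]]'
```

```text
t: 18.92
tool_pos: [0.5125, 0.1781, 0.0429]
tool_rot: [-0.066, 3.14, -0.001]
contact_force: [0.6, -1.2, -2.0]
opening: 0.0148
grip_force: 60.0
t: 19.55
tool_pos: [0.5216, 0.1786, 0.0426]
tool_rot: [0.066, -3.141, 0.001]
contact_force: [-2.1, -3.8, -2.0]
opening: 0.0144
grip_force: 60.0
```

```bash
python3 -m handwheel '[[[0,-0.15,0],[0,0,0]],[[-0.2,-0.15,0],[0,0,0]],[[-0.4,-0.15,0],[0,0,0]],[[-0.5,-0.15,0],[0,0,0]],[[-0.5,-0.15,0],[0,0,0]]]'
python3 -m handwheel '[[[-0.1,0,0],[0,0,0]],[[-0.2,0,0],[0,0,0]],[[-0.3,0,0],[0,0,0]],[[-0.3,0,0],[0,0,0]],[[-0.3,0,0],[0,0,0]]]'
cat > spots.py <<'E'
from h import *
import sys
for cam in("top","side"):
    im=ctrl.get_image(cam);cv2.imwrite(f"pics/{cam}{sys.argv[1]}.png",im)
    for k in("red","yellow","blue"):
        for c,a in blobs(im,k):
            X=onz(cam,c,.048)
            if .56<X[0]<.75 and -.15<X[1]<.3 and a<40: print(cam,k,c,a,X.round(4))
E
python3 spots.py 10
```

```text
t: 20.18
tool_pos: [0.5269, 0.1776, 0.043]
tool_rot: [-0.066, 3.141, 0.0]
contact_force: [0.4, 0.6, -1.4]
opening: 0.0149
grip_force: 60.1
t: 20.8
tool_pos: [0.5293, 0.1776, 0.0427]
tool_rot: [0.066, -3.14, 0.0]
contact_force: [-1.9, -0.7, 0.2]
opening: 0.0151
grip_force: 60.2
top red [117.2 145.8] 8 [0.6491 0.2737 0.048 ]
top red [125.6 151.3] 21 [0.6344 0.2454 0.048 ]
top red [109.  156.3] 3 [0.6138 0.2926 0.048 ]
top red [121.2 162.2] 4 [0.5991 0.2529 0.048 ]
top red [145.1 165.4] 17 [0.5964 0.1798 0.048 ]
top red [121.8 165.5] 4 [0.5891 0.2494 0.048 ]
top yellow [170.  166.9] 20 [0.5992 0.1048 0.048 ]
top blue [194.9 168.3] 16 [0.6023 0.03   0.048 ]
side red [270.5 173. ] 4 [0.5956 0.1864 0.048 ]
side yellow [272.6 180.2] 5 [0.598  0.1117 0.048 ]
side blue [275.2 188.4] 5 [0.6011 0.0351 0.048 ]
```

```bash
python3 -m handwheel '[[[-0.2,0,0],[0,0,0]],[[-0.4,0,0],[0,0,0]],[[-0.5,0,0],[0,0,0]],[[-0.5,0,0],[0,0,0]]]'
python3 spots.py 11; python3 look.py 11b red_dot:.039 seat_red:.03
```

```text
t: 21.4
tool_pos: [0.5347, 0.1778, 0.0426]
tool_rot: [0.066, -3.141, 0.0]
contact_force: [-3.1, -0.8, -1.1]
opening: 0.0144
grip_force: 60.3
top red [128.5 140.2] 4 [0.6702 0.2425 0.048 ]
top red [116. 142.] 4 [0.6607 0.2794 0.048 ]
top red [125.  141.8] 4 [0.6641 0.2522 0.048 ]
top red [120.  145.2] 4 [0.6518 0.2655 0.048 ]
top red [125.5 145. ] 4 [0.6541 0.249  0.048 ]
top red [127.8 147.5] 6 [0.6469 0.2408 0.048 ]
top red [124.8 153.5] 4 [0.6272 0.2467 0.048 ]
top red [127. 155.] 3 [0.6232 0.2393 0.048 ]
top red [125.8 158. ] 4 [0.6135 0.2413 0.048 ]
top red [145.  163.5] 16 [0.6022 0.1811 0.048 ]
top red [123.8 169.8] 4 [0.5765 0.2412 0.048 ]
top yellow [170.  165.1] 20 [0.6048 0.1056 0.048 ]
top blue [195.  166.5] 16 [0.6079 0.0304 0.048 ]
side red [271.5 173. ] 4 [0.5992 0.1862 0.048 ]
side yellow [274.2 180.4] 5 [0.6033 0.1094 0.048 ]
side blue [276.4 188.2] 5 [0.6052 0.0366 0.048 ]
21.5 [0.5347 0.1778 0.0427] ydir 92.41821405804944 F [-3.5045  0.2313 -1.8284] 0.014897167518631365 60.24292588233948
top red_dot 0.63 [147.1 175.4] [0.5685 0.1717]
top seat_red 0.74 [142.7 179.9] [0.5553 0.1855]
side red_dot 0.66 [261.  178.4] [0.56   0.1563]
side seat_red 0.94 [260.3 177.7] [0.5587 0.1883]
```

```bash
python3 -m handwheel '[[[0.0,0,0.05],[0,0,0]],[[0,0,0.05],[0,0,0]],[[0,0,0.05],[0,0,0]],[[0,0,0.05],[0,0,0]]]' -1
python3 -m handwheel '[[[0,0,-3],[0,0,0]],[[0,0,-8],[0,0,0]],[[0,-5,-12],[0,0,0]],[[3,-10,-12],[0,0,0]],[[6,-16,-12],[0,0,0]]]'
python3 -m handwheel '[[[2,-5,0],[0,0,0]],[[4,-10,0],[0,0,0]],[[5,-15,0],[0,0,0]],[[5,-20,0],[0,0,0.0]],[[5,-20,0],[0,0,0]]]'
python3 dots.py 12; python3 dots.py 12b .03;  python3 look.py 12c red_dot:.039 seat_red:.03
python3 -c "
import cv2
cv2.imwrite('pics/c12.png',cv2.resize(cv2.imread('pics/top12.png')[130:270,110:310],(800,560),interpolation=cv2.INTER_CUBIC))"
```

```text
t: 22.3
tool_pos: [0.5351, 0.1779, 0.0427]
tool_rot: [-0.066, 3.14, 0.0]
contact_force: [1.1, 0.0, -0.1]
opening: 0.0849
grip_force: 0.0
t: 22.92
tool_pos: [0.4834, 0.0183, 0.1636]
tool_rot: [-0.068, 3.138, -0.001]
contact_force: [0.2, -1.4, -0.8]
opening: 0.0855
grip_force: 0.0
t: 23.55
tool_pos: [0.4418, -0.185, 0.1628]
tool_rot: [-0.059, 3.14, -0.001]
contact_force: [0.3, 0.4, 0.2]
opening: 0.0851
grip_force: 0.0
top red fin [142.  184.6] [0.5398 0.1841] dot [144.5    175.7333] [0.5736 0.1883] L 0.034 yaw 7.2
side blue fin [206.1 217. ] [ 0.3892 -0.1201] dot [213. 224.] [ 0.4093 -0.1342] L 0.0246 yaw -34.9
side blue fin [201.2 241.9] [ 0.3897 -0.2653] dot [214.    246.193] [ 0.4211 -0.2607] L 0.0318 yaw 8.3
top red fin [142.  184.6] [0.5337 0.175 ] dot [144.4792 175.6181] [0.567  0.1795] L 0.0336 yaw 7.6
top blue fin [286.4 249.5] [ 0.3885 -0.2591] dot [287.1923 239.    ] [ 0.4205 -0.2617] L 0.0321 yaw -4.6
side blue fin [206. 217.] [ 0.3962 -0.1823] dot [213. 224.] [ 0.4152 -0.1936] L 0.0221 yaw -30.7
side blue fin [201.2 241.9] [ 0.397  -0.3186] dot [214.    246.193] [ 0.4263 -0.3126] L 0.03 yaw 11.6
23.75 [ 0.4419 -0.1813  0.1622] ydir 92.48406558371694 F [ 0.051  -0.2307 -0.5334] 0.08499784894550594 0.0
top red_dot 0.78 [145.6 173.7] [0.5732 0.1771]
top seat_red 0.77 [144.7 180.7] [0.5535 0.1791]
side red_dot 0.68 [263.  176.4] [0.568  0.1767]
side seat_red 0.7 [261.9 179.4] [0.5637 0.1702]
```

View pics/c12.png

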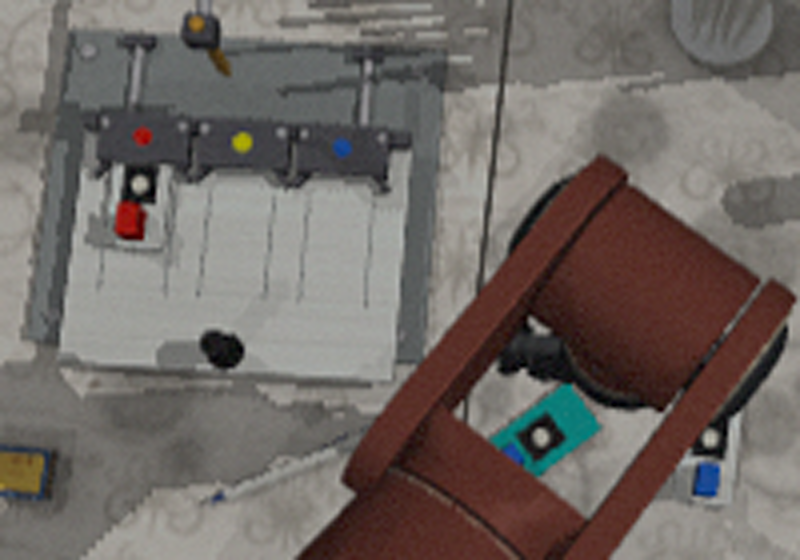

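The red holder sits in the red pocket with its dot at crop (140,184), just in front of the roof. The blue holder lies untouched at crop (707,478), and the turquoise one is beside it, clear of the fingers.

```bash
python3 -c "
from h import *
print(go((.390,-.262,.1)))"
```

```text
[ 5.55 -7.8   6.23]
```

```bash
python3 -m handwheel '[[[2,-3,1],[0,0,0.12]],[[4,-6,2],[0,0,0.12]],[[5.5,-7.8,4],[0,0,0.12]],[[5.5,-7.8,6.2],[0,0,0.12]],[[5.5,-7.8,6.2],[0,0,0.12]]]'
python3 dots.py 13; python3 -c "
from h import *
print(go((.390,-.262,.0128)))"
```

```text
t: 24.68
tool_pos: [0.389, -0.2615, 0.0985]
tool_rot: [-0.122, -3.136, -0.004]
contact_force: [-0.8, 0.1, 0.1]
opening: 0.0851
grip_force: 0.0
top red fin [142.  184.6] [0.5398 0.1841] dot [144.4792 175.6181] [0.5739 0.1885] L 0.0344 yaw 7.3
top blue fin [236.1 244.8] [ 0.3895 -0.116 ] dot [244.8156 238.8156] [ 0.4114 -0.1392] L 0.032 yaw -46.7
side blue fin [206.1 217.1] [ 0.3892 -0.1208] dot [213. 224.] [ 0.4093 -0.1342] L 0.0242 yaw -33.7
side blue fin [201.1 241.9] [ 0.3894 -0.2653] dot [214.    246.193] [ 0.4211 -0.2607] L 0.032 yaw 8.2
[0.06 0.04 8.81]
```

```bash
python3 -m handwheel '[[[0,0,3],[0,0,0]],[[0,0,6],[0,0,0]],[[0,0,8.8],[0,0,0]],[[0,0,8.8],[0,0,0]]]'
python3 -m handwheel '[[[0,0,0],[0,0,0]],[[0,0,0],[0,0,0]],[[0,0,0],[0,0,0]],[[0,0,0],[0,0,0]],[[0,0,0],[0,0,0]]]' 1 60
python3 -m handwheel '[[[0,0,-3],[0,0,0]],[[0,0,-8],[0,0,0]],[[0,0,-13.5],[0,0,0]],[[0,0,-13.5],[0,0,0]]]'
python3 -c "
from h import *
print(go((.480,.0275,.15)))"
```

```text
t: 25.28
tool_pos: [0.3896, -0.2614, 0.0114]
tool_rot: [-0.121, -3.137, -0.003]
contact_force: [-0.3, -0.6, 0.5]
opening: 0.0851
grip_force: 0.0
t: 25.9
tool_pos: [0.3908, -0.2631, 0.0132]
tool_rot: [0.122, 3.138, -0.001]
contact_force: [0.1, 0.5, 5.7]
opening: 0.0149
grip_force: 59.8
t: 26.4
tool_pos: [0.3926, -0.2648, 0.1526]
tool_rot: [0.122, 3.132, -0.01]
contact_force: [0.4, -0.4, -1.9]
opening: 0.0146
grip_force: 59.0
[-6.44 29.82  0.12]
```

```bash
python3 -m handwheel '[[[-1.2,6,0],[0,0,-0.12]],[[-2.4,12,0],[0,0,-0.12]],[[-3.6,18,0],[0,0,-0.12]],[[-5,24,0],[0,0,-0.12]],[[-6.3,29.6,0],[0,0,-0.12]]]'
python3 -m handwheel '[[[0,0,0],[0,0,0]],[[0,0,0],[0,0,0]]]'
python3 look.py 14 ; python3 -c "
from h import *
print(go((.478,.0253,.055)),ctrl.get_obs()['opening'])"
```

```text
t: 27.02
tool_pos: [0.475, 0.0298, 0.1452]
tool_rot: [0.067, -3.138, -0.0]
contact_force: [1.5, -0.8, -0.9]
opening: 0.0148
grip_force: 59.1
t: 27.28
tool_pos: [0.4749, 0.0277, 0.1455]
tool_rot: [0.067, -3.137, 0.0]
contact_force: [-0.0, 0.1, -1.6]
opening: 0.0152
grip_force: 59.4
27.275 [0.4749 0.0277 0.1455] ydir 92.4585169130478 F [-0.0164  0.1499 -1.6136] 0.015235116010652609 59.36834156513214
[-0.28 -0.15  9.12] 0.014451699224850803
```

```bash
python3 -m handwheel '[[[-0.2,-0.2,3],[0,0,0]],[[-0.2,-0.2,6],[0,0,0]],[[-0.2,-0.2,9],[0,0,0]],[[-0.2,-0.2,10],[0,0,0]],[[-0.2,-0.2,10.2],[0,0,0]]]'
python3 spots.py 15
python3 - <<'E'
import cv2,numpy as np
a=cv2.imread("pics/top15.png")[140:240,110:230];b=cv2.imread("pics/side15.png")[120:220,200:320]
f=lambda i:cv2.resize(i,(400,333),interpolation=cv2.INTER_CUBIC)
cv2.imwrite("pics/c15.png",np.hstack([f(a),f(b)]))
E
```

```text
t: 28.0
tool_pos: [0.4779, 0.025, 0.0451]
tool_rot: [0.064, -3.14, -0.0]
contact_force: [0.3, -0.1, -1.8]
opening: 0.0148
grip_force: 59.3
top red [145.  163.5] 16 [0.6022 0.1811 0.048 ]
top red [160.2 173.7] 12 [0.5754 0.131  0.048 ]
top red [175.4 173.4] 5 [0.5809 0.086  0.048 ]
top red [150.6 176.6] 5 [0.5637 0.1582 0.048 ]
top red [179.3 175. ] 3 [0.5771 0.0737 0.048 ]
top red [158.8 178.4] 5 [0.5607 0.133  0.048 ]
top red [188.8 178. ] 6 [0.5708 0.0443 0.048 ]
top red [198.7 177.3] 3 [0.5759 0.0152 0.048 ]
top red [193.6 179.6] 5 [0.5674 0.0295 0.048 ]
top yellow [170.1 165. ] 19 [0.6051 0.1054 0.048 ]
top blue [195.  166.5] 16 [0.6079 0.0304 0.048 ]
side red [271.5 173. ] 4 [0.5992 0.1862 0.048 ]
side yellow [274.2 180.4] 5 [0.6033 0.1094 0.048 ]
side blue [276.5 188.3] 6 [0.6054 0.0357 0.048 ]
```

View pics/c15.png

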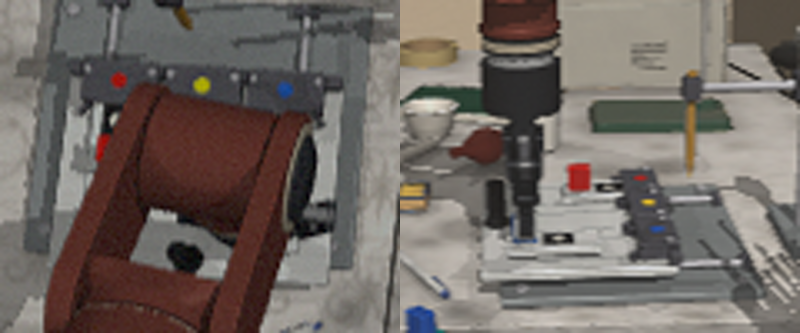

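The right half shows the blue holder level just over the deck in front of the blue pocket. Its dot is at crop (557,238), and red is seated behind it.

```bash
python3 -m handwheel '[[[0,0,0.2],[0,0,0]],[[-1,0,0.2],[0,0,0]],[[-2,0,0.2],[0,0,0]],[[-3,0,0.2],[0,0,0]],[[-3,0,0.2],[0,0,0]]]'
python3 -m handwheel '[[[-0.5,0,0],[0,0,0]],[[-1,0,0],[0,0,0]],[[-1.5,0,0],[0,0,0]],[[-2,0,0],[0,0,0]],[[-2,0,0],[0,0,0]]]'
python3 -m handwheel '[[[-0.2,0,0],[0,0,0]],[[-0.4,0,0],[0,0,0]],[[-0.6,0,0],[0,0,0]],[[-0.8,0,0],[0,0,0]],[[-0.8,0,0],[0,0,0]]]'
python3 spots.py 16
```

```text
t: 28.72
tool_pos: [0.5092, 0.027, 0.0436]
tool_rot: [-0.067, 3.14, -0.0]
contact_force: [-0.6, -0.5, -1.9]
opening: 0.0146
grip_force: 59.3
t: 29.35
tool_pos: [0.5287, 0.0278, 0.0435]
tool_rot: [-0.066, 3.14, -0.0]
contact_force: [-0.2, -0.7, -1.4]
opening: 0.0148
grip_force: 59.3
t: 29.98
tool_pos: [0.5363, 0.0281, 0.0434]
tool_rot: [-0.066, 3.14, -0.0]
contact_force: [1.1, -1.1, -3.0]
opening: 0.0149
grip_force: 59.3
top red [151.  146.8] 4 [0.6561 0.1711 0.048 ]
top red [164.8 147. ] 4 [0.6597 0.1293 0.048 ]
top red [170.1 146.9] 7 [0.6616 0.1134 0.048 ]
top red [199.3 151.3] 3 [0.6565 0.0236 0.048 ]
top red [151.7 155. ] 3 [0.6306 0.1651 0.048 ]
top red [169.  154.3] 3 [0.638  0.1134 0.048 ]
top red [173.7 156. ] 3 [0.6341 0.0985 0.048 ]
top red [177.8 155.6] 5 [0.6366 0.0864 0.048 ]
top red [181.3 155. ] 3 [0.6395 0.0762 0.048 ]
top red [187.7 155.3] 3 [0.6405 0.0568 0.048 ]
top red [195.8 155.5] 4 [0.6423 0.0324 0.048 ]
top red [147.8 157.8] 4 [0.6207 0.1754 0.048 ]
top red [178.7 160. ] 3 [0.6232 0.0818 0.048 ]
top red [183.3 158.7] 3 [0.6286 0.0686 0.048 ]
top red [193.3 158.3] 3 [0.6328 0.0388 0.048 ]
top red [145.  161.3] 3 [0.609  0.1821 0.048 ]
top red [160. 162.] 3 [0.6114 0.1369 0.048 ]
top red [195.4 165.8] 5 [0.6102 0.0295 0.048 ]
top red [142.  168.7] 3 [0.5853 0.1875 0.048 ]
top red [190.  168.8] 4 [0.5993 0.0444 0.048 ]
top red [140.  172.5] 4 [0.5731 0.1916 0.048 ]
top red [186.5 176.5] 4 [0.5747 0.0517 0.048 ]
top red [188.  180.7] 3 [0.5624 0.0456 0.048 ]
top red [191.2 181.2] 5 [0.5618 0.0359 0.048 ]
side red [271.5 173. ] 4 [0.5992 0.1862 0.048 ]
side yellow [274.2 180.4] 5 [0.6033 0.1094 0.048 ]
side blue [276.5 188.3] 6 [0.6054 0.0357 0.048 ]
```

```bash
python3 -m handwheel '[[[-0.2,0,0],[0,0,0]],[[-0.4,0,0],[0,0,0]],[[-0.6,0,0],[0,0,0]],[[-0.6,0,0],[0,0,0]]]'
python3 spots.py 17|grep side
python3 -m handwheel '[[[-0.2,0,0],[0,0,0]],[[-0.4,0,0],[0,0,0]],[[-0.5,0,0],[0,0,0]],[[-0.5,0,0],[0,0,0]]]'
python3 spots.py 18|grep side
```

```text
t: 30.58
tool_pos: [0.5418, 0.0285, 0.0432]
tool_rot: [0.066, -3.14, -0.0]
contact_force: [-3.2, -1.0, 0.4]
opening: 0.0151
grip_force: 59.5
side red [272.5 173. ] 4 [0.6028 0.186  0.048 ]
side yellow [274.6 180.2] 5 [0.6049 0.1113 0.048 ]
side blue [277.4 188.2] 5 [0.6084 0.0364 0.048 ]
t: 31.18
tool_pos: [0.5471, 0.0287, 0.0432]
tool_rot: [-0.066, 3.141, 0.0]
contact_force: [-3.0, -1.1, -1.9]
opening: 0.0149
grip_force: 59.5
side red [273.5 173. ] 4 [0.6064 0.1858 0.048 ]
side yellow [276.6 180.2] 5 [0.6117 0.1109 0.048 ]
side blue [278.5 188. ] 4 [0.6121 0.038  0.048 ]
```

```bash
python3 -m handwheel '[[[0.0,0,0.05],[0,0,0]],[[0,0,0.05],[0,0,0]],[[0,0,0.05],[0,0,0]],[[0,0,0.05],[0,0,0]]]' -1
python3 -m handwheel '[[[0,0,-3],[0,0,0]],[[0,0,-7],[0,0,0]],[[1,-4,-10],[0,0,0]],[[2,-10,-10],[0,0,0]],[[4,-16,-10],[0,0,0]]]'
python3 -m handwheel '[[[0,-5,0],[0,0,0]],[[1,-8,0],[0,0,0]],[[1,-8,0],[0,0,0]]]'
python3 dots.py 19 .03; python3 spots.py 19b
python3 - <<'E'
from h import *
print(onz("top",(167,148.6),.07),onz("side",(287,171),.07),tri((167,148.6),(287,171)))
a=cv2.imread("pics/top19.png")[130:210,125:220];b=cv2.imread("pics/side19.png")[140:220,230:325]
f=lambda i:cv2.resize(i,(400,337),interpolation=cv2.INTER_CUBIC)
cv2.imwrite("pics/c19.png",np.hstack([f(a),f(b)]))
E
```

```text
t: 31.78
tool_pos: [0.5474, 0.0287, 0.0431]
tool_rot: [-0.066, 3.14, 0.0]
contact_force: [-0.0, -0.2, 1.1]
opening: 0.0847
grip_force: 0.0
t: 32.4
tool_pos: [0.5145, -0.1338, 0.1441]
tool_rot: [-0.068, 3.138, -0.002]
contact_force: [0.9, -0.2, 0.2]
opening: 0.0857
grip_force: 0.0
t: 32.78
tool_pos: [0.5071, -0.2143, 0.1429]
tool_rot: [-0.061, 3.141, -0.0]
contact_force: [0.3, 0.2, 0.2]
opening: 0.0855
grip_force: 0.0
top red fin [142.4 182.4] [0.5403 0.1749] dot [144.5926 173.2593] [0.5743 0.1803] L 0.0344 yaw 9.0
top blue fin [192.5 185.1] [0.5469 0.0279] dot [194.2482 176.2482] [0.5799 0.0303] L 0.0331 yaw 4.1
side blue fin [206. 217.] [ 0.3962 -0.1823] dot [213. 224.] [ 0.4152 -0.1936] L 0.0221 yaw -30.7
top red [145.5 161.5] 16 [0.6086 0.1805 0.048 ]
top red [255.2 166.6] 8 [ 0.6255 -0.1491  0.048 ]
top red [252. 169.] 3 [ 0.6172 -0.1403  0.048 ]
top red [250.  173.7] 3 [ 0.6021 -0.1357  0.048 ]
top red [242.3 182. ] 3 [ 0.5745 -0.1154  0.048 ]
top yellow [170.4 162.9] 17 [0.6117 0.1054 0.048 ]
top blue [195.4 164.4] 15 [0.6145 0.0301 0.048 ]
side red [273.5 173. ] 4 [0.6064 0.1858 0.048 ]
side yellow [276.6 180.2] 5 [0.6117 0.1109 0.048 ]
side blue [278.5 188. ] 4 [0.6121 0.038  0.048 ]
[0.64836392 0.11652347 0.07      ] [0.65023714 0.14157384 0.07      ] (array([0.64636645, 0.11429456, 0.07922927]), np.float64(0.001727630135447699))
```

View pics/c19.png

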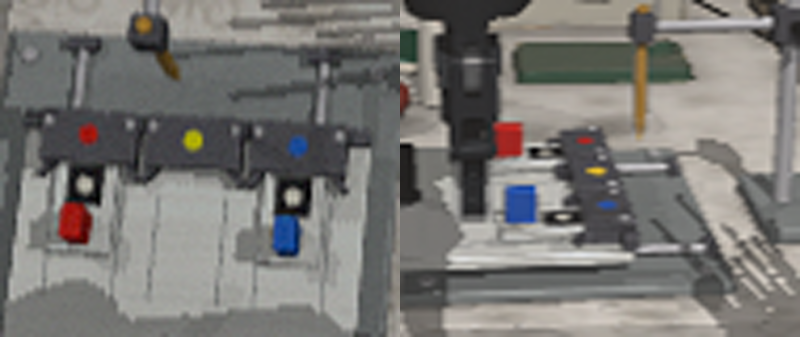

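Left half: both dots stand just in front of the roofs, red at crop (85,184) and blue at (293,196), with the pointer tip at (177,78), i.e. px (167,148.5). Right half: the tip is at crop (640,133), i.e. px (287,171.6), and both holders are seated.

```bash
python3 - <<'E'
from h import *
for cam,(r0,r1,c0,c1) in (("top",(128,155,150,175)),("side",(135,178,280,295))):
    im=cv2.imread(f"pics/{cam}19.png");h=cv2.cvtColor(im,cv2.COLOR_BGR2HSV)[r0:r1,c0:c1].astype(int)
    m=(h[...,0]>8)&(h[...,0]<28)&(h[...,1]>90)
    for r in range(m.shape[0]):
        c=np.where(m[r])[0]
        if len(c): print(cam,r+r0,c+c0)
for z in (.06,.07,.08): print(z,proj("top",(.648,.117,z)),proj("side",(.648,.117,z)),proj("top",(.648,.125,z)),proj("side",(.648,.125,z)))
E
```

```text
top 134 [158 159 160]
top 135 [157 158 159 160]
top 136 [157 158 159 160]
top 137 [158 159 160]
top 142 [162 163 164]
top 143 [162 163 164 165]
top 144 [163 164 165]
top 145 [163 164 165 166]
top 146 [164 165 166]
top 147 [165 166]
top 148 [166 167]
side 141 [286 287 288]
side 142 [286 287 288]
side 150 [287]
side 151 [286 287 288]
side 152 [286 287 288]
side 153 [286 287 288]
side 154 [286 287 288]
side 155 [286 287 288]
side 156 [286 287 288]
side 157 [286 287 288]
side 158 [286 287 288]
side 159 [286 287 288]
side 160 [286 287]
side 161 [286 287]
side 162 [286 287]
side 163 [286 287]
side 164 [286 287]
side 165 [286 287]
side 166 [286 287]
side 167 [286 287]
side 168 [286 287]
side 169 [286 287]
side 170 [286 287]
side 171 [286]
side 172 [286]
0.06 [167.49675198 149.77615741] [287.0349425  176.10089573] [164.85007508 149.52280992] [286.79357708 175.31624832]
0.07 [166.82347991 148.70118164] [287.09574433 173.35571573] [164.15371828 148.44578954] [286.85335496 172.58409408]
0.08 [166.13830081 147.60719458] [287.15689474 170.59479768] [163.44504821 147.34972485] [286.91347363 169.83636377]
```

```bash
python3 -c "
from h import *
print(go((.454,.0985,.12)))"
```

```text
[ 4.01 31.2   2.29]
```

```bash
python3 -m handwheel '[[[1,6,0],[0,0,0]],[[2,12,0],[0,0,0]],[[3,18,0.5],[0,0,0]],[[4,24,1.5],[0,0,0]],[[4,30,2.3],[0,0,0]]]'
python3 -m handwheel '[[[0,1.2,0],[0,0,0]],[[0,1.2,3],[0,0,0]],[[0,1.2,6],[0,0,0]],[[0,1.2,7.5],[0,0,0]],[[0,1.2,7.5],[0,0,0]]]'
python3 look.py 20 knob_top:.075
```

```text
t: 33.6
tool_pos: [0.4536, 0.0884, 0.1197]
tool_rot: [-0.069, 3.14, 0.0]
contact_force: [0.3, 0.1, -0.2]
opening: 0.0856
grip_force: 0.0
t: 34.22
tool_pos: [0.4535, 0.0974, 0.044]
tool_rot: [0.066, -3.139, 0.0]
contact_force: [-0.4, -0.6, -0.1]
opening: 0.0853
grip_force: 0.0
34.225 [0.4535 0.0974 0.044 ] ydir 92.41907141239773 F [-0.3562 -0.6021 -0.1385] 0.08527214089462422 0.0
top knob_top 0.97 [163.5 212.8] [0.456  0.0979]
side knob_top 0.77 [229.5 175.5] [0.4516 0.0927]
```

```bash
python3 -m handwheel '[[[0,0,0],[0,0,0]],[[0,0,0],[0,0,0]],[[0,0,0],[0,0,0]],[[0,0,0],[0,0,0]],[[0,0,0],[0,0,0]]]' 1 60
python3 -m handwheel '[[[0,-0.7,0],[0,0,0]],[[0,-1.5,0],[0,0,0]],[[0,-2.3,0],[0,0,0]],[[0,-3.1,0],[0,0,0]],[[0,-3.6,0],[0,0,0]]]'
python3 -m handwheel '[[[0,-0.7,0],[0,0,0]],[[0,-1.5,0],[0,0,0]],[[0,-2.3,0],[0,0,0]],[[0,-2.8,0],[0,0,0]],[[0,-3,0],[0,0,0]]]'
python3 -m handwheel '[[[-0.7,0,0],[0,0,0]],[[-1.5,0,0],[0,0,0]],[[-2.3,0,0],[0,0,0]],[[-3.1,0,0],[0,0,0]],[[-3.5,0,0],[0,0,0]]]'
python3 -m handwheel '[[[-0.7,0,0],[0,0,0]],[[-1.4,0,0],[0,0,0]],[[-2.1,0,0],[0,0,0]],[[-2.6,0,0],[0,0,0]],[[-2.6,0,0],[0,0,0]]]'
python3 dots.py 21 .03
```

```text
t: 35.05
tool_pos: [0.4543, 0.0977, 0.0452]
tool_rot: [0.066, -3.141, -0.001]
contact_force: [-2.2, 0.5, 3.1]
opening: 0.0176
grip_force: 58.5
t: 35.67
tool_pos: [0.4558, 0.0613, 0.0451]
tool_rot: [0.066, -3.14, -0.001]
contact_force: [-2.7, 4.4, 6.0]
opening: 0.0176
grip_force: 58.7
t: 36.3
tool_pos: [0.457, 0.0313, 0.0451]
tool_rot: [0.066, -3.14, -0.001]
contact_force: [-2.5, 4.2, 5.0]
opening: 0.0177
grip_force: 58.8
t: 36.92
tool_pos: [0.492, 0.0326, 0.0451]
tool_rot: [0.066, -3.14, 0.001]
contact_force: [-4.6, 1.7, 7.1]
opening: 0.0173
grip_force: 58.9
t: 37.55
tool_pos: [0.5186, 0.0337, 0.0451]
tool_rot: [-0.066, 3.14, -0.001]
contact_force: [-0.5, 0.6, 4.1]
opening: 0.018
grip_force: 58.7
top blue fin [217. 166.] [ 0.6115 -0.0367] dot [218.0284 157.8156] [ 0.6444 -0.0342] L 0.033 yaw 4.2
top blue fin [236.1 244.7] [ 0.3877 -0.1168] dot [244.8156 238.8156] [ 0.4088 -0.1395] L 0.031 yaw -47.1
side blue fin [206. 217.] [ 0.3962 -0.1823] dot [212.9333 224.1   ] [ 0.4151 -0.1942] L 0.0223 yaw -32.2
```

```bash
python3 -m handwheel '[[[-0.4,0.05,0],[0,0,0]],[[-0.8,0.1,0],[0,0,0]],[[-0.95,0.15,0],[0,0,0]],[[-0.95,0.15,0],[0,0,0]]]'
python3 dots.py 22 .03; python3 look.py 22b red_dot:.039 pointer_tip:.07
python3 - <<'E'
from h import *
X=(.648,.1175,.039);print(proj("top",X),proj("side",X))
a=cv2.imread("pics/top22.png")[125:185,130:201];b=cv2.imread("pics/side22.png")[140:200,250:321]
f=lambda i:cv2.resize(i,(400,338),interpolation=cv2.INTER_CUBIC)
cv2.imwrite("pics/c22.png",np.hstack([f(a),f(b)]))
E
```

```text
t: 38.15
tool_pos: [0.5274, 0.0346, 0.0451]
tool_rot: [0.067, -3.14, 0.005]
contact_force: [-2.6, -4.8, 5.7]
opening: 0.0172
grip_force: 59.1
top blue fin [217.  163.4] [ 0.6195 -0.0357] dot [218.16 155.1 ] [ 0.653  -0.0336] L 0.0336 yaw 3.6
top blue fin [236.  244.8] [ 0.3874 -0.1165] dot [244.8156 238.8156] [ 0.4088 -0.1395] L 0.0314 yaw -47.0
side blue fin [206.1 217. ] [ 0.3965 -0.1823] dot [212.9333 224.1   ] [ 0.4151 -0.1942] L 0.0221 yaw -32.5
38.25 [0.5274 0.0346 0.0451] ydir 92.4310601357917 F [-2.3287 -4.1404  6.4226] 0.017967821518348373 59.04902100563049
top red_dot 0.65 [219.4 154.3] [ 0.6559 -0.0371]
top pointer_tip 0.79 [165.2 150.9] [0.6408 0.1208]
side red_dot 0.53 [283.  184.7] [0.6319 0.0902]
side pointer_tip 0.72 [284.  172.3] [0.6385 0.1285]
[168.71073045 151.95831505] [286.89334995 181.76416042]
```

View pics/c22.png

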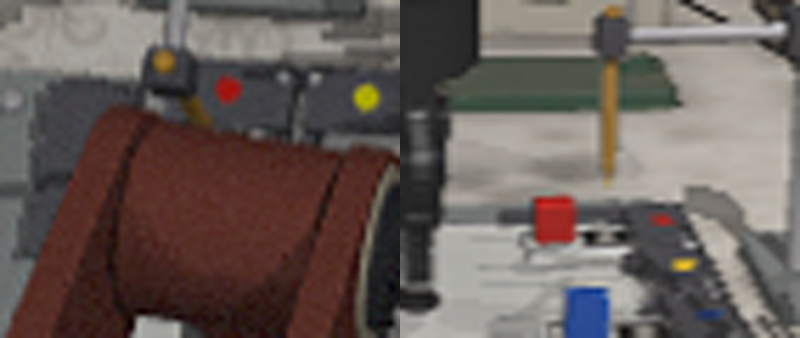

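Left half: the arm hides the red dot in the top view. Right half: the red dot is at crop (600,236), about 1 px left of the pointer tip at (607,183). I'll refine this with centroids.

```bash
cat > sd.py <<'E'
from h import *
import sys
n,c0,c1,r0,r1=sys.argv[1],*map(int,sys.argv[2:6])
im=cv2.imread(f"pics/side{n}.png");g=im.max(2)[r0:r1,c0:c1];print(c0,r0);print(g)
E
python3 sd.py 22 278 294 176 186; python3 - <<'E'
from h import *
im=cv2.imread("pics/side22.png").astype(int);print((im[164:176,282:292,2]-im[164:176,282:292,0]))
E
```

```text
278 176
[[188 188 159 115 105 105 104 104 105  99  92 104 101  86  83  77]
 [158 159 148 104  77  75  73  73  73  75  76  60  68  77  76  76]
 [158 160 144  99  78  76  76  77  74  76  76  55  67  79  77  78]
 [157 159 141 106  93 100 104 124 103  69  65  56  48  68  79  78]
 [158 158 161 181 197 170 149 148 150 152 155 118  75  73  78  77]
 [157 157 157 129  69  26  50  91 135 108  46  31  52  54  68  77]
 [157 157 153 170 121  29  50 118 145 124  72  38  57  67  71  74]
 [129 128 158 179 138  83  91 102 100 101 103 111 106  90  80  77]
 [162 180 179 178 183 188 192 200 208 212 209 210 171 102  65  73]
 [162 161 160 170 177 177 177 177 176 177 181 123  64  65  56  60]]
[[16 15 13 26 80 98 37 12 13 13]
 [15 15 12 25 81 99 38 12 13 14]
 [15 14 13 28 82 99 38 10 12 14]
 [14 14 12 30 83 99 30 11 13 14]
 [13 13 13 25 74 84 28 12 14 14]
 [14 13 11 19 74 79 24 12 14 12]
 [14 14 13  9 60 57 16 13 15 13]
 [13 12 12  9 50 45 16 14 13 13]
 [15 15 12 11 62 42 11 13 14 14]
 [15 15 14 13 26 23 14 14 14 15]
 [14 14 15 15 14 13 14 14 14 15]
 [ 7 10 11 11  9  7  8  8  8  6]]
```

```bash
for i in 1 2 3; do python3 -m handwheel '[[[0,0,0],[0,0,0]],[[0,0,0],[0,0,0]],[[0,0,0],[0,0,0]],[[0,0,0],[0,0,0]],[[0,0,0],[0,0,0]]]'|head -2; done
```

```text
t: 39.17
tool_pos: [0.5274, 0.0346, 0.0451]
t: 39.8
tool_pos: [0.5274, 0.0346, 0.0451]
t: 40.42
tool_pos: [0.5274, 0.0346, 0.0451]
```

```bash
python3 -m handwheel '[[[0,0.8,0],[0,0,0]],[[0,1.8,0],[0,0,0]],[[0,2.8,0],[0,0,0]],[[0,3.8,0],[0,0,0]],[[0,4.8,0],[0,0,0]]]'
python3 -m handwheel '[[[0,1,0],[0,0,0]],[[0,2,0],[0,0,0]],[[0,3,0],[0,0,0]],[[0,4,0],[0,0,0]],[[0,5,0],[0,0,0]]]'
python3 -m handwheel '[[[0,1,0],[0,0,0]],[[0,2,0],[0,0,0]],[[0,3,0],[0,0,0]],[[0,4,0],[0,0,0]],[[-0.1,5,0],[0,0,0]]]'
python3 -m handwheel '[[[0,0.2,0],[0,0,0]],[[0,0.3,0],[0,0,0]],[[0,0.3,0],[0,0,0]]]'
python3 dots.py 23 .03; python3 spots.py 23b
python3 - <<'E'
from h import *
a=cv2.imread("pics/top23.png")[125:185,130:201];b=cv2.imread("pics/side23.png")[140:200,250:321]
f=lambda i:cv2.resize(i,(400,338),interpolation=cv2.INTER_CUBIC)
cv2.imwrite("pics/c23.png",np.hstack([f(a),f(b)]))
E
```

```text
t: 41.05
tool_pos: [0.5255, 0.0826, 0.0452]
tool_rot: [0.067, -3.141, 0.005]
contact_force: [-2.4, -4.7, 4.6]
opening: 0.0177
grip_force: 59.0
t: 41.68
tool_pos: [0.5235, 0.1326, 0.0451]
tool_rot: [-0.067, 3.141, -0.005]
contact_force: [-2.7, -5.3, 5.8]
opening: 0.0177
grip_force: 59.0
t: 42.3
tool_pos: [0.522, 0.1827, 0.0451]
tool_rot: [0.067, -3.14, 0.005]
contact_force: [-3.2, -4.9, 7.0]
opening: 0.0179
grip_force: 59.2
t: 42.68
tool_pos: [0.5219, 0.1859, 0.0451]
tool_rot: [0.067, -3.14, 0.004]
contact_force: [-3.2, -3.3, 6.3]
opening: 0.0176
grip_force: 59.1
top blue fin [166.8 160.2] [0.6145 0.1135] dot [168.5 152. ] [0.6478 0.1181] L 0.0337 yaw 7.9
top blue fin [236.  244.7] [ 0.3877 -0.1165] dot [244.7037 238.8074] [ 0.4088 -0.1391] L 0.0309 yaw -47.0
side blue fin [206.1 217.1] [ 0.3965 -0.1829] dot [212.9333 224.1   ] [ 0.4151 -0.1942] L 0.0217 yaw -31.2
top red [120.7 137.5] 14 [0.6764 0.2676 0.048 ]
top red [114.2 149.6] 5 [0.6363 0.2807 0.048 ]
top red [118.7 150. ] 3 [0.6364 0.2669 0.048 ]
top red [119.  153.7] 3 [0.6249 0.264  0.048 ]
top red [122.  152.7] 3 [0.6289 0.2555 0.048 ]
top red [120.1 158.3] 9 [0.6109 0.2583 0.048 ]
top red [116.5 161.5] 4 [0.5999 0.2673 0.048 ]
top red [121.  163.2] 4 [0.596 0.253 0.048]
top red [120.3 170.2] 6 [0.5743 0.2514 0.048 ]
top red [117.3 172.6] 7 [0.566  0.2591 0.048 ]
top yellow [145.1 138.7] 18 [0.68   0.1929 0.048 ]
top blue [169.5 140.4] 17 [0.682  0.1181 0.048 ]
side red [290. 165.] 3 [0.676 0.274 0.048]
side yellow [293.  171.5] 6 [0.6785 0.198  0.048 ]
side blue [296.2 178.4] 5 [0.6809 0.1249 0.048 ]
```

View pics/c23.png

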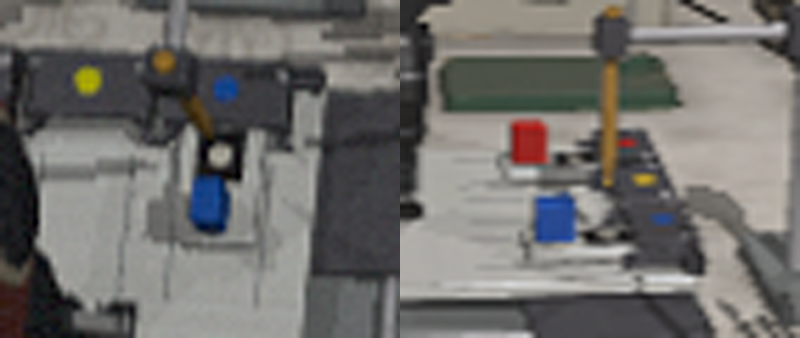

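The blue dot is at px (168.5,152.0); the spot directly under the tip projects to (168.7,152.0), so it is aligned, and both holders look seated. Holding now.

```bash
for i in 1 2 3; do python3 -m handwheel '[[[0,0,0],[0,0,0]],[[0,0,0],[0,0,0]],[[0,0,0],[0,0,0]],[[0,0,0],[0,0,0]],[[0,0,0],[0,0,0]]]'|head -2; done
```

```text
t: 43.5
tool_pos: [0.5219, 0.1859, 0.0451]
t: 44.12
tool_pos: [0.5219, 0.1858, 0.0451]
t: 44.75
tool_pos: [0.5219, 0.1858, 0.0451]
```

```bash
python3 -m handwheel '[[[0.5,0,0],[0,0,0]],[[1.2,0,0],[0,0,0]],[[2,0,0],[0,0,0]],[[2.8,0,0],[0,0,0]],[[3.6,0,0],[0,0,0]]]'|sed -n '2p;4,5p'
python3 -m handwheel '[[[0.8,0,0],[0,0,0]],[[1.6,0,0],[0,0,0]],[[2.4,0,0],[0,0,0]],[[3.2,0,0],[0,0,0]],[[3.9,0,0],[0,0,0]]]'|sed -n '2p;4,5p'
python3 -m handwheel '[[[0.3,0,0],[0,0,0]],[[0.6,0,0],[0,0,0]],[[0.9,0,0],[0,0,0]],[[1.1,0,0],[0,0,0]],[[1.1,0,0],[0,0,0]]]'|sed -n '2p;4,5p'
python3 -m handwheel '[[[0.1,0,0],[0,0,0]],[[0.2,0,0],[0,0,0]],[[0.3,0,0],[0,0,0]],[[0.3,0,0],[0,0,0]]]'|sed -n '2p;4,5p'
```

```text
tool_pos: [0.4873, 0.1845, 0.0452]
contact_force: [4.3, -3.2, 1.2]
opening: 0.0176
tool_pos: [0.4483, 0.1829, 0.0452]
contact_force: [4.1, -2.2, 0.6]
opening: 0.0178
tool_pos: [0.4369, 0.1825, 0.0451]
contact_force: [3.8, -3.9, 1.5]
opening: 0.0175
tool_pos: [0.4362, 0.1826, 0.0452]
contact_force: [12.1, -2.7, -6.1]
opening: 0.0177
```

```bash
python3 -m handwheel '[[[-0.1,0,0],[0,0,0]],[[-0.15,0,0],[0,0,0]],[[-0.15,0,0],[0,0,0]]]'|sed -n '2p;4,5p'
python3 -m handwheel '[[[0,0,0],[0,0,0]],[[0,0,0],[0,0,0]],[[0,0,0],[0,0,0]],[[0,0,0],[0,0,0]]]' -1|sed -n '2p;4,5p'
python3 -m handwheel '[[[0,0,-3],[0,0,0]],[[0,0,-8],[0,0,0]],[[0,-5,-12],[0,0,0]],[[0,-10,-13],[0,0,0]],[[0,-16,-13],[0,0,0]]]'|sed -n '2p;4,5p'
python3 -m handwheel '[[[0,-6,0],[0,0,0]],[[0,-12,0],[0,0,0]],[[0,-18,0],[0,0,0]],[[0,-18,0],[0,0,0]],[[0,-18,0],[0,0,0]]]'|sed -n '2p;4,5p'
python3 dots.py 24 .03; python3 spots.py 24b|grep side; python3 look.py 24c blue_bottle:0 brown_bottle:0
python3 - <<'E'
from h import *
a=cv2.imread("pics/top24.png")[125:225,90:208];b=cv2.imread("pics/side24.png")[130:230,215:333]
f=lambda i:cv2.resize(i,(400,338),interpolation=cv2.INTER_CUBIC)
cv2.imwrite("pics/c24.png",np.hstack([f(a),f(b)]))
E
```

```text
tool_pos: [0.4362, 0.1826, 0.0452]
contact_force: [5.9, -3.9, 0.1]
opening: 0.0176
tool_pos: [0.4344, 0.1833, 0.0446]
contact_force: [-0.5, 0.7, -0.4]
opening: 0.0848
tool_pos: [0.4423, 0.0223, 0.177]
contact_force: [0.7, -0.5, -0.3]
opening: 0.0855
tool_pos: [0.4488, -0.1563, 0.1746]
contact_force: [-0.5, -0.0, -0.0]
opening: 0.0853
top red fin [113.4 185.5] [0.5227 0.2578] dot [116.2593 176.4074] [0.5561 0.2636] L 0.0339 yaw 9.7
top blue fin [163.8 188.3] [0.529 0.11 ] dot [165.6202 179.3798] [0.5618 0.1145] L 0.0331 yaw 7.9
top blue fin [236.1 244.7] [ 0.3877 -0.1168] dot [244.8077 239.    ] [ 0.4082 -0.1395] L 0.0306 yaw -47.8
side blue fin [206.1 217. ] [ 0.3965 -0.1823] dot [213. 224.] [ 0.4152 -0.1936] L 0.0219 yaw -31.0
side red [267.  165.8] 4 [0.5877 0.2696 0.048 ]
side yellow [269.5 172. ] 4 [0.5927 0.1975 0.048 ]
side blue [271.5 179.3] 6 [0.5948 0.1208 0.048 ]
49.45 [ 0.4491 -0.1552  0.1748] ydir 92.54359398856016 F [0.0343 0.0244 0.2251] 0.08508186238950603 0.0
top blue_bottle 0.77 [317.9 177. ] [ 0.6253 -0.3462]
top brown_bottle 0.68 [363.3 172.6] [ 0.6535 -0.4861]
side blue_bottle 0.9 [296.  263.8] [ 0.6234 -0.3376]
side brown_bottle 0.53 [315.3 306.5] [ 0.6426 -0.4962]
```

View pics/c24.png

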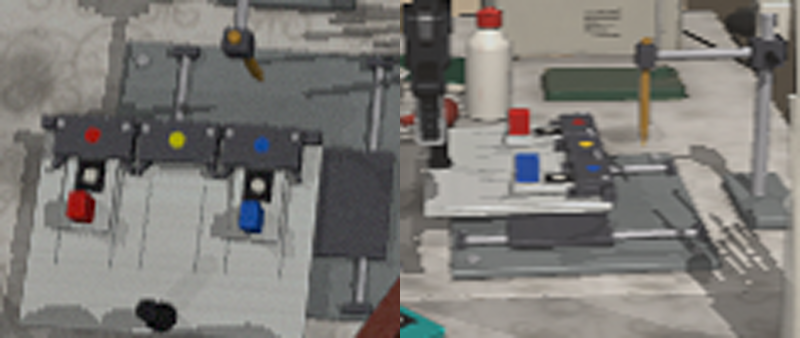

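Both holders are still home with their dots in front of the roofs (crop (92,177) and (259,185)). The carrier is at its outer stop and the bottles haven't moved, so I'm handing in.

```bash
python3 -c "
from station import ctrl
print(ctrl.finish_job())"
```

```text
the job is handed in; nothing more can be done
None
```

The job is handed in: red and blue are home in their pockets (yellow was absent), each dot was held under the pointer for over a second, red then blue, and the carrier is fully out again with the bottles and pointer undisturbed.

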